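# Lock the tongued cover board onto the hob

### The job

Put the wooden cover board on the compact hob: pick it up by its handle bar, angle its tongue into the groove of the hob's metal rail, push it home against the springy strip inside, and keep pushing while you lower the board gently until it lies flat and locked, centred across the hob. Do not let it drop, do not force it (a firm hand push of about 7 N is enough; over 40 N on the hob is too rough), leave the salt pot and the spice jar where they stand, and let go at the end.

Things in the scene. Friction and masses are not known exactly. Their poses are not given: they have to be found in the camera images.
- cover: Loose brown wooden board, about 0.42 kg, flat on the counter. Body 170 (x) x 220 (y) x 17 mm (z); origin at the centre of the body's underside, x away from the tongue, z up. Along the -x edge a 7 mm thick tongue, flush with the underside, sticks out 22 mm to x = -107 mm. It locks by a notch across the underside: 9.5 mm deep, from x = -80.5 to -71.5 mm, full width.
- handle (a point): Middle of the top of the board's handle: a dark wooden bar with flat sides standing on the board, 14 mm thick (x), 110 mm long (y), from z = 17 to 53 mm above the underside. Site at (0, 0, 53) mm in the board's frame, same axes.
- nose (a point): Centre of the rounded nose (radius 3.5 mm) of the board's tongue at mid width: (-103.5, 0, 3.5) mm in the board's frame, same axes.
- hob: Fixed white compact hob, black glass top, 276 (x) x 260 (y) mm, glass at z = 40 mm; origin at the centre of its underside on the counter. An aluminium groove rail 230 mm long runs along y at its -x side; two white knobs 17 mm tall stand at its +x side (x = 118, y = -70 and 70 mm). The board goes on the glass between rail and knobs.
- groove (a point): Nominal middle of the mouth of the rail's groove at glass height, (-91, 0, 40) mm in the hob frame, hob axes: x out of the groove to the knobs, y along it. The rail is screwed down through slotted holes: it really lies up to 9 mm to -x or +x of this, unmeasured, so feel for it. Upper lip: from the mouth to x = -36 mm, underside 13 mm and top 17 mm above the glass.
- ridge (a point): Middle of the top of the rounded locking ridge (belongs to the rail, shifts with it): 14 to 20 mm in front of the groove's mouth, 8 mm high; it must end inside the notch. It bars a flat tongue: go in nose-down, knob-side end raised about 18 degrees; the tongue, sliding along its own length, clears ridge and lip by 1 mm with its nose centre ending 4.7 mm above the glass.
- strip (a point): Face of the sprung strip in the groove at rest, nominal (shifts with the rail): 10 mm behind the mouth, 6 mm above the glass. It yields to -x: 3 N to start, 1 N more per mm, hard stop after 12 mm (15 N). At 4 mm (7 N) the notch is centred over the ridge, 1.5 mm free either way. Locked and released: board flat on the glass, the strip holding the notch's wall against the ridge.
- salt_pot: Bystander, to be left alone: small white open salt pot, 44 mm wide, 50 mm tall, standing between hob and board. Origin under its centre.
- spice_jar: Bystander, to be left alone: amber spice jar, 40 mm wide, 75 mm tall, standing between hob and board, nearer the robot. Origin under its centre.

How it is judged:
On the way:
1. the tongue's nose is past the ridge and at or in the groove with the board tilted (x of nose in the frame of groove below 0.001 m and z of nose in the frame of groove between 0 and 0.01 m and angle between cover's own z axis and vertical between 0.12 and 0.6 rad), for 0.1 s.
At the end, for the whole second after the job is handed in: The board lies flat on the hob (within 1.4 degrees, tongue within 2.5 mm of the glass), ridge in its notch (nose centre from 3 mm in front of to 24 mm behind the nominal mouth), square within 2 degrees, centred along the rail within 12 mm, at rest and released (angle between cover's own z axis and vertical below 0.025 rad and x of nose in the frame of groove between -0.024 and 0.003 m and y of nose in the frame of groove between -0.012 and 0.012 m and z of nose in the frame of groove below 0.006 m and angle between the x axis of cover and the x axis of groove, either way round below 0.035 rad and linear speed of cover below 0.01 m/s); the robot touches nothing.
It fails at once if the board presses on the hob or rail with more than 40 N in all (its weight and the strip included) (contact force between cover and hob above 40 N).
It fails at once if the board is dropped: it turns faster than 2 rad/s while above the hob (angular speed of cover above 2 rad/s and horizontal distance between cover and hob below 0.08 m).
It fails at once if the hob is hit by the arm or fingers with more than 40 N (contact force between any of the arm, the fingers and hob above 40 N).
It fails at once if the salt pot or the spice jar is pushed more than 20 mm (distance of any of salt_pot, spice_jar from where it was at the start of the episode above 0.02 m).
It also fails if it takes over 69 s, if anything falls off the work surface, if the arm or the gripper's body presses on something with over 40 N, if the wrist force passes 120 N, or if a joint passes its speed limit or range.

### The arm

A 7-joint arm with a two-finger parallel gripper is mounted at the origin on the work surface. World frame = base frame: x ahead of the robot, y to its left, z up, the work surface at z = 0. Lengths are in m, angles in rad, forces in N, time in s.
With the tool pointing down it reaches from about 0.4 to 0.875 m from the base axis. Payload 19.3 kg.
Tool frame: the origin (TCP) lies midway between the tips of the shut fingers; the grasp point (between the pads) lies 19 mm behind it; x points along the fingers, y is the direction in which the jaws open and shut, and the axes are right-handed (so a half turn about x gives the same grasp; the last joint's range is limited). The gripper opens to 85 mm and grips with 20 to 120 N. Pads are 22 mm wide; open, the fingers measure 114 mm over their backs; the gripper's body (76 mm by 85 mm) begins 54 mm behind the grasp point. The pads swing forward as they close: fully open they stand 13 mm farther back than shut.
Start: joints at [-1.334, 0.521, -0.036, 1.599, 0.021, 1.021, -0.113], TCP at [0.189, 0.596, 0.2] pointing down, gripper open.
Joint ranges: [-2.91, 2.91], [-0.3, 2.13], [-1.5, 1.42], [0.17, 2.43], [-1.26, 4.41], [0.16, 1.93], [-2.52, 2.52]. Speed limits (rad/s): [1.89, 1.89, 2.39, 2.39, 3.01, 3.01, 3.01].

### API

Orientations are given as [roll, pitch, yaw] about the fixed x, y, z axes, in that order (R = Rz(yaw) Ry(pitch) Rx(roll)).
In Python, from workcell import bot gives the robot as it stands. The module is installed in compiled form; this text tells all that it offers.
- The arm moves only by the tool servo_tool, never from a script. Its argument "targets" is a list of rows, each an object of numbers: "x", "y", "z": the shift along the tool's x, y, z as a fraction of full scale; "wx", "wy", "wz": the turn, a rotation vector about the tool's x, y, z as a fraction of full scale. A call has 1 to 12 rows; each row is the pose to reach, as a shift and turn from the pose measured when the call began, along the tool's axes at that moment, turning the shorter way round; what a row does not reach only later rows make up. Full scale, the value 1, is 40 cm for a shift and 360 degrees for a turn. A row lasts 1/8 s, in which the tool goes at most 62.5 mm and 10.7 degrees, less where a joint would pass 70% of its speed; a pose out of reach is approached as far as the arm can. A call with a number of a shift or a turn outside -1 to 1 is refused whole. A call with a gripper value outside its range is refused whole. "grip" is the gripper command: -1 is shut, 1 is fully open, values between are in proportion, set as the call begins (left out, the last holds). The fingers move at their own pace and stop on an object; "squeeze" is the grip in N (left out, the last holds). Time passes only in rows, so rows that repeat a pose let the fingers close. It gives the time, the measured TCP pose, the force and the opening at its end, in the units of the state.
- bot.observe(): the state, without advancing time (a new reading comes with each control period).
- bot.grab_frame(name): name is "scene" or "top" or "wrist"; returns (picture, depth): 384x512x3 uint8, red, green, blue; 384x512 float32, m along the optical axis (not along the pixel's ray), 0 where there is no reading.
- bot.get_calibration(name): a dict with "intrinsics" (3x3 intrinsics, pixels), "R" (3x3) and "t" (3): a world point X has camera coordinates R X + t. Camera axes: x right, y down, z forward; pixel columns grow to the right and rows downward; lengths in m; the calibration is good to about 2 mm. A picture is of the moment at which its call begins: read the wrist's pose just before it. get_calibration takes no time and is no camera call; for the wrist camera it gives the pose at the moment of the call.
- bot.job_done(): hands the job in, once; it reports no verdict.
Trained networks look in the newest picture that a camera, given by its name, has taken for a name from the list of things; names that differ only in an ending like _2 or _b are one class to them, and where a whole thing is asked for, a point or a joint stands for the part that bears it (a point fixed in the world has none). Each returns a list of dicts, best first, with "confidence" (0 to 1); they miss things now and then, are a little off and sometimes report something else, mostly with a low value. They report only what shows in the picture. A call takes as long as a camera call.
- bot.trace(camera, target): "mask" (384x512 bool, what is visible of it) and "pixel" ([column, row] in pixels, amid what is visible of it).
The state is a dict: "clock": time; "qpos": joint angles; "qd": joint speeds; "joint_efforts": joint torques, N m; "position": TCP position; "tool_rot": TCP orientation; "force": force on the tool from outside, world axes, zero at the start; "moment": the same for the moment, N m; "grip_width": finger opening in m.
Only numpy, scipy, OpenCV 4.12 (cv2) and the standard library are available. Lean on these libraries where they do the work, as an engineer would, in place of code of your own. Each camera call takes 0.05 s, during which the arm holds its last target. There are 200 camera calls.

## Working session

There is one attempt and no reset: what is moved stays moved. The work goes in short steps, Python scripts to look and compute and a tool call to move; the robot and the scene stay as the last step left them, time stands still between calls to the robot, and variables do not carry over. Pictures are saved under pics/ and viewed, on a budget of 10 in all, crops included, one or two more only if the job needs it, and the job is handed in when it is done.

Besides the shell and the picture viewer there is one more tool, called after ">>>" as name([rows], argument=value, ...), one row to a line, values as JSON. servo_tool: Moves the arm, as the interface text tells. Shift numbers are shares of 40 cm and turn numbers shares of 360 degrees, none past 1 either way. Its arguments: {"type":"object","properties":{"targets":{"type":"array"},"grip":{"type":"number"},"squeeze":{"type":"number"}},"required":["targets"]}

```bash
mkdir -p pics; cat > h.py <<'E'
import numpy as np, cv2
from workcell import bot
from scipy.spatial.transform import Rotation as Ro
def cloud(name, depth, mask=None):
    c=bot.get_calibration(name); K=np.array(c["intrinsics"]);R=np.array(c["R"]);t=np.array(c["t"])
    m=depth>0
    if mask is not None: m&=mask
    v,u=np.nonzero(m); z=depth[v,u]
    P=np.stack([(u-K[0,2])/K[0,0]*z,(v-K[1,2])/K[1,1]*z,z])
    return (R.T@(P-t[:,None])).T
def save(n,p): cv2.imwrite(f"pics/{n}.png",p[:,:,::-1])
E
python3 - <<'E'
from h import *
s=bot.observe(); print({k:np.round(v,3) for k,v in s.items()})
ims=[]
for n in ["top","scene"]:
    p,d=bot.grab_frame(n); ims.append(p); np.savez(f"{n}.npz",p=p,d=d)
    for t in ["cover","handle","hob","salt_pot","spice_jar"]:
        for r in bot.trace(n,t)[:2]:
            P=cloud(n,d,r["mask"]); 
            print(n,t,round(r["confidence"],2),np.round(r["pixel"]),r["mask"].sum(),np.round(np.median(P,0),3) if len(P) else 0, np.round(np.percentile(P,[2,98],axis=0),3).tolist() if len(P) else 0)
            np.save(f"m_{n}_{t}.npy",r["mask"]) if r is not None else 0
save("a",cv2.resize(np.vstack(ims),(400*1,600)) if 0 else cv2.resize(np.hstack(ims),(800,300)))
E
```

```text
{'clock': np.float64(0.0), 'qpos': array([-1.334,  0.522, -0.036,  1.6  ,  0.021,  1.021, -0.113]), 'qd': array([ 0.   ,  0.   , -0.001,  0.001, -0.001, -0.001,  0.   ]), 'joint_efforts': array([ 2.0000e-03, -9.2709e+01,  1.9800e+00, -3.6995e+01,  1.8000e-02,
        8.0000e-03,  0.0000e+00]), 'position': array([0.189, 0.595, 0.2  ]), 'tool_rot': array([-1.488,  1.57 , -1.795]), 'force': array([0.605, 0.262, 0.45 ]), 'moment': array([-0.048, -0.069, -0.027]), 'grip_width': np.float64(0.086)}
top cover 0.74 [150. 206.] 9811 [0.481 0.215 0.017] [[0.388, 0.11, 0.005], [0.573, 0.323, 0.053]]
top handle 0.96 [150. 204.] 9855 [0.48  0.216 0.017] [[0.387, 0.11, 0.005], [0.574, 0.323, 0.053]]
top hob 0.91 [380. 176.] 17676 [ 0.542 -0.246  0.04 ] [[0.413, -0.372, 0.036], [0.675, -0.121, 0.058]]
top salt_pot 0.69 [258. 124.] 392 [0.653 0.001 0.03 ] [[0.627, -0.018, 0.003], [0.666, 0.02, 0.052]]
top spice_jar 0.89 [252. 234.] 361 [0.423 0.    0.074] [[0.405, -0.019, -0.001], [0.439, 0.021, 0.077]]
scene cover 0.85 [348. 248.] 9540 [0.497 0.227 0.017] [[0.387, 0.115, 0.005], [0.577, 0.326, 0.053]]
scene handle 0.89 [352. 254.] 9635 [0.497 0.228 0.017] [[0.387, 0.114, 0.004], [0.577, 0.327, 0.053]]
scene hob 0.85 [176. 146.] 11105 [ 0.559 -0.226  0.04 ] [[0.415, -0.37, 0.013], [0.68, -0.113, 0.058]]
scene salt_pot 0.87 [214. 234.] 456 [ 0.646 -0.002  0.034] [[0.628, -0.017, 0.003], [0.666, 0.023, 0.051]]
scene salt_pot 0.4 [348. 256.] 9416 [0.497 0.227 0.017] [[0.388, 0.115, 0.006], [0.576, 0.326, 0.053]]
scene spice_jar 0.79 [284. 165.] 485 [0.429 0.009 0.052] [[0.407, -0.012, 0.005], [0.439, 0.021, 0.077]]
scene spice_jar 0.51 [215. 232.] 498 [ 0.644 -0.001  0.033] [[0.619, -0.017, -0.0], [0.666, 0.023, 0.051]]
```

View pics/a.png

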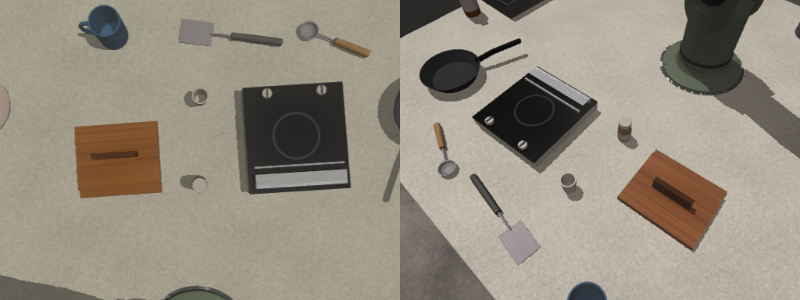

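```bash
python3 - <<'E'
from h import *
for n in ["top"]:
    d=np.load(f"{n}.npz")["d"]; 
    C=cloud(n,d)
    def rect(S,l):
        (c,wh,a)=cv2.minAreaRect((S[:,:2]*1000).astype(np.float32)); print(n,l,len(S),np.round(c,1),np.round(wh,1),round(a,2))
    box=lambda a,b,c,e,z0,z1:C[(C[:,0]>a)&(C[:,0]<b)&(C[:,1]>c)&(C[:,1]<e)&(C[:,2]>z0)&(C[:,2]<z1)]
    rect(box(.35,.62,.08,.36,.0125,.022),"board body")
    rect(box(.35,.62,.08,.36,.0045,.0095),"tongue")
    rect(box(.35,.62,.08,.36,.045,.06),"handle")
    H=box(.38,.72,-.42,-.08,.037,.043); rect(H,"glass")
    R=box(.38,.72,-.42,-.08,.050,.07); rect(R,"rail+knobs")
    k,lab=cv2.partition(list(map(tuple,(R[:,:2]*1000).astype(int))),lambda a,b:0) if 0 else (0,0)
    from scipy.cluster.hierarchy import fcluster,linkage
    L=fcluster(linkage(R[:,:2],"single"),.012,"distance")
    for i in range(1,L.max()+1):
        if (L==i).sum()>15: rect(R[L==i],"part"); print(np.round(np.median(R[L==i],0),4))
    T=box(.35,.62,.08,.36,.0045,.0095); print(np.round(np.median(T,0),4))
E
```

```text
top board body 8212 [491.4 218.8] [170.4 221.3] 4.98
top tongue 979 [485.9 212.6] [249.6 259.2] 88.96
top handle 403 [491.2 218.7] [ 14.  110.6] 4.84
top glass 14289 [ 544.1 -249.2] [276.2 261.5] 4.46
top rail+knobs 2398 [ 547.2 -248.9] [253.8 232.1] 4.63
top part 2166 [ 438.8 -257.7] [ 36.2 232.1] 4.51
[ 0.4388 -0.2569  0.0564]
top part 113 [ 655.7 -169.5] [24.  23.1] 45.88
[ 0.6551 -0.1693  0.0523]
top part 116 [ 666.6 -309. ] [22.6 25.6] 43.34
[ 0.6668 -0.308   0.0519]
[0.3958 0.2072 0.0068]
```

Picture: the cover lies at (118,160) with its tongue towards the robot (bottom edge). The hob is at (296,137), with its rail at the bottom (300,178) and its knobs at the top. The salt pot (199,97) and the spice jar (199,184) stand between cover and hob. Yaws are about 4.9° (board) and 4.5° (hob), and the rail appears shifted by about +3.4 mm.

```bash
cat >> h.py <<'E'
YH=np.radians(4.5); HOB=np.array([.5438,-.2491])   # hob yaw, centre
XH=np.array([np.cos(YH),np.sin(YH)])
TG=.0228  # TCP height above board underside when gripped
def toolR(yaw,tilt,sgn):  # board rotation -> tool rotation (tool x = board -z, tool y = sgn*board x)
    B=(Ro.from_euler("z",yaw)*Ro.from_euler("y",-tilt)).as_matrix()
    return B@np.array([[0,0,-1],[sgn,0,0],[0,-sgn,0]]).T.T if 0 else B@np.column_stack([[0,0,-1],[sgn,0,0],np.cross([0,0,-1],[sgn,0,0])]), B
def now():
    s=bot.observe(); return np.array(s["position"]),Ro.from_euler("xyz",s["tool_rot"]).as_matrix(),s
def rows(ts):
    p,R,s=now(); 
    for P,M in ts:
        d=R.T@(np.array(P)-p)/.4; w=Ro.from_matrix(R.T@M).as_rotvec()/(2*np.pi)
        print(np.round(d,4).tolist(),np.round(w,4).tolist())
def show():
    p,R,s=now(); print("t",round(float(s["clock"]),2),"p",np.round(p,4),"F",np.round(s["force"],1),"M",np.round(s["moment"],2),"w",round(float(s["grip_width"]),4)); print(np.round(R,3).tolist())
E
python3 - <<'E'
from h import *
show()
for sgn in (1,-1):
    M,B=toolR(np.radians(4.9),0,sgn)
    print(sgn); rows([((.4913,.2187,.13),M),((.4913,.2187,TG),M)])
E
```

```text
t 0.6 p [0.1888 0.5958 0.2003] F [ 0.  -0.3  0.2] M [ 0.04  0.04 -0.02] w 0.0854
[[0.0, 0.302, 0.953], [-0.0, 0.953, -0.302], [-1.0, -0.0, 0.0]]
1
[0.1757, -0.6702, 1.0057] [0.1876, 0.0, 0.0]
[0.4437, -0.6702, 1.0057] [0.1876, 0.0, 0.0]
-1
[0.1757, -0.6702, 1.0057] [-0.3124, -0.0, 0.0]
[0.4437, -0.6702, 1.0057] [-0.3124, -0.0, 0.0]
```

>>> servo_tool([
  {"x": 0.1,"y": -0.2,"z": 0.3,"wx": 0.06},
  {"x": 0.1,"y": -0.4,"z": 0.6,"wx": 0.12},
  {"x": 0.15,"y": -0.67,"z": 1,"wx": 0.1876},
  {"x": 0.17,"y": -0.67,"z": 1,"wx": 0.1876},
  {"x": 0.17,"y": -0.67,"z": 1,"wx": 0.1876},
  {"x": 0.17,"y": -0.67,"z": 1,"wx": 0.1876},
  {"x": 0.17,"y": -0.67,"z": 1,"wx": 0.1876},
  {"x": 0.17,"y": -0.67,"z": 1,"wx": 0.1876},
  {"x": 0.17,"y": -0.67,"z": 1,"wx": 0.1876},
  {"x": 0.17,"y": -0.67,"z": 1,"wx": 0.1876},
  {"x": 0.17,"y": -0.67,"z": 1,"wx": 0.1876},
  {"x": 0.17,"y": -0.67,"z": 1,"wx": 0.1876},
], grip=0, squeeze=60)

```text
$.targets[0]: bad value
```

```bash
python3 - <<'E'
from h import *
show()
M,B=toolR(np.radians(4.9),0,1)
rows([((.4913,.2187,.09),M),((.4913,.2187,TG),M)])
E
```

```text
t 0.6 p [0.1888 0.5958 0.2003] F [ 0.  -0.3  0.2] M [ 0.04  0.04 -0.02] w 0.0854
[[0.0, 0.302, 0.953], [-0.0, 0.953, -0.302], [-1.0, -0.0, 0.0]]
[0.2757, -0.6702, 1.0057] [0.1876, 0.0, 0.0]
[0.4437, -0.6702, 1.0057] [0.1876, 0.0, 0.0]
```

>>> servo_tool([
  {"x": 0.1,"y": -0.2,"z": 0.3,"wx": 0.06,"wy": 0,"wz": 0},
  {"x": 0.1,"y": -0.4,"z": 0.6,"wx": 0.12,"wy": 0,"wz": 0},
  {"x": 0.15,"y": -0.67,"z": 1,"wx": 0.1876,"wy": 0,"wz": 0},
  {"x": 0.17,"y": -0.67,"z": 1,"wx": 0.1876,"wy": 0,"wz": 0},
  {"x": 0.17,"y": -0.67,"z": 1,"wx": 0.1876,"wy": 0,"wz": 0},
  {"x": 0.17,"y": -0.67,"z": 1,"wx": 0.1876,"wy": 0,"wz": 0},
  {"x": 0.17,"y": -0.67,"z": 1,"wx": 0.1876,"wy": 0,"wz": 0},
  {"x": 0.17,"y": -0.67,"z": 1,"wx": 0.1876,"wy": 0,"wz": 0},
  {"x": 0.17,"y": -0.67,"z": 1,"wx": 0.1876,"wy": 0,"wz": 0},
  {"x": 0.17,"y": -0.67,"z": 1,"wx": 0.1876,"wy": 0,"wz": 0},
  {"x": 0.17,"y": -0.67,"z": 1,"wx": 0.1876,"wy": 0,"wz": 0},
  {"x": 0.17,"y": -0.67,"z": 1,"wx": 0.1876,"wy": 0,"wz": 0},
], grip=0, squeeze=60)

```text
clock: 2.1
position: [0.4887, 0.2204, 0.1324]
tool_rot: [2.838, 1.571, 1.354]
force: [-0.1, 0.6, -0.1]
grip_width: 0.0429
```

```bash
python3 - <<'E'
from h import *
show()
M,B=toolR(np.radians(4.9),0,1)
rows([((.4913,.2187,.09),M),((.4913,.2187,TG),M)])
E
```

```text
t 2.1 p [0.4887 0.2204 0.1324] F [-0.1  0.6 -0.1] M [-0.01  0.04 -0.1 ] w 0.0429
[[0.0, 0.996, 0.087], [0.0, 0.087, -0.996], [-1.0, 0.0, -0.0]]
[0.106, 0.006, 0.0048] [0.0002, -0.0, -0.0]
[0.274, 0.006, 0.0048] [0.0002, -0.0, -0.0]
```

>>> servo_tool([
  {"x": 0.08,"y": 0.006,"z": 0.0048,"wx": 0,"wy": 0,"wz": 0},
  {"x": 0.16,"y": 0.006,"z": 0.0048,"wx": 0,"wy": 0,"wz": 0},
  {"x": 0.22,"y": 0.006,"z": 0.0048,"wx": 0,"wy": 0,"wz": 0},
  {"x": 0.26,"y": 0.006,"z": 0.0048,"wx": 0,"wy": 0,"wz": 0},
  {"x": 0.274,"y": 0.006,"z": 0.0048,"wx": 0,"wy": 0,"wz": 0},
  {"x": 0.274,"y": 0.006,"z": 0.0048,"wx": 0,"wy": 0,"wz": 0},
])

```text
clock: 2.85
position: [0.4914, 0.2188, 0.0231]
tool_rot: [2.498, 1.57, 1.014]
force: [0.9, -0.1, 0.0]
grip_width: 0.0426
```

>>> servo_tool([
  {"x": 0,"y": 0,"z": 0,"wx": 0,"wy": 0,"wz": 0},
  {"x": 0,"y": 0,"z": 0,"wx": 0,"wy": 0,"wz": 0},
  {"x": 0,"y": 0,"z": 0,"wx": 0,"wy": 0,"wz": 0},
  {"x": 0,"y": 0,"z": 0,"wx": 0,"wy": 0,"wz": 0},
  {"x": 0,"y": 0,"z": 0,"wx": 0,"wy": 0,"wz": 0},
  {"x": 0,"y": 0,"z": 0,"wx": 0,"wy": 0,"wz": 0},
], grip=-1, squeeze=80)

```text
clock: 3.6
position: [0.4914, 0.2188, 0.0231]
tool_rot: [2.549, 1.57, 1.065]
force: [0.7, -0.4, -1.1]
grip_width: 0.0001
```

```bash
python3 - <<'E'
from h import *
show()
E
```

```text
t 3.6 p [0.4914 0.2188 0.0231] F [ 0.7 -0.4 -1.1] M [ 0.02 -0.03  0.  ] w 0.0001
[[0.0, 0.996, 0.087], [0.0, 0.087, -0.996], [-1.0, 0.0, -0.0]]
```

```bash
python3 - <<'E'
from h import *
show()
p,d=bot.grab_frame("scene"); q,_=bot.grab_frame("wrist")
r=bot.trace("scene","cover")
save("b",np.hstack([cv2.resize(p[130:350,230:480],(400,352)),cv2.resize(q,(400,352))]))
E
```

```text
t 3.6 p [0.4914 0.2188 0.0231] F [ 0.7 -0.4 -1.1] M [ 0.02 -0.03  0.  ] w 0.0001
[[0.0, 0.996, 0.087], [0.0, 0.087, -0.996], [-1.0, 0.0, -0.0]]
```

View pics/b.png

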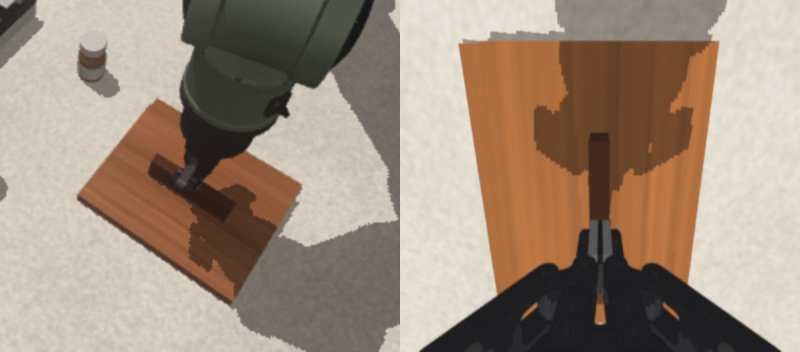

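Wrist view: the finger tips (600,240) sit over the bar (600,180), but the width reads 0, which is doubtful. I'll test with a small lift.

>>> servo_tool([
  {"x": -0.02,"y": 0,"z": 0,"wx": 0,"wy": 0,"wz": 0},
  {"x": -0.04,"y": 0,"z": 0,"wx": 0,"wy": 0,"wz": 0},
  {"x": -0.05,"y": 0,"z": 0,"wx": 0,"wy": 0,"wz": 0},
  {"x": -0.05,"y": 0,"z": 0,"wx": 0,"wy": 0,"wz": 0},
])

```text
clock: 4.25
position: [0.4916, 0.219, 0.0435]
tool_rot: [2.237, 1.57, 0.753]
force: [-0.2, 0.1, -0.3]
grip_width: -0.0001
```

```bash
python3 - <<'E'
from h import *
show()
p,d=bot.grab_frame("scene"); q,dw=bot.grab_frame("wrist")
C=cloud("scene",d); 
S=C[(C[:,0]>.40)&(C[:,0]<.58)&(C[:,1]>.1)&(C[:,1]<.35)]
print(np.histogram(S[:,2],bins=np.arange(-.005,.1,.005)))
save("c",cv2.resize(q[200:384,160:352],(576,552)))
E
```

```text
t 4.25 p [0.4916 0.219  0.0435] F [-0.2  0.1 -0.3] M [ 0.04  0.05 -0.07] w -0.0001
[[0.001, 0.996, 0.087], [0.001, 0.087, -0.996], [-1.0, 0.001, -0.001]]
(array([ 532,  989,  137,  326, 6901,  154,   68,   65,   66,   66,   70,
        298,   15,    0,    0,    0,    3,    2,    1,    2]), array([-0.005,  0.   ,  0.005,  0.01 ,  0.015,  0.02 ,  0.025,  0.03 ,
        0.035,  0.04 ,  0.045,  0.05 ,  0.055,  0.06 ,  0.065,  0.07 ,
        0.075,  0.08 ,  0.085,  0.09 ,  0.095]))
```

View pics/c.png

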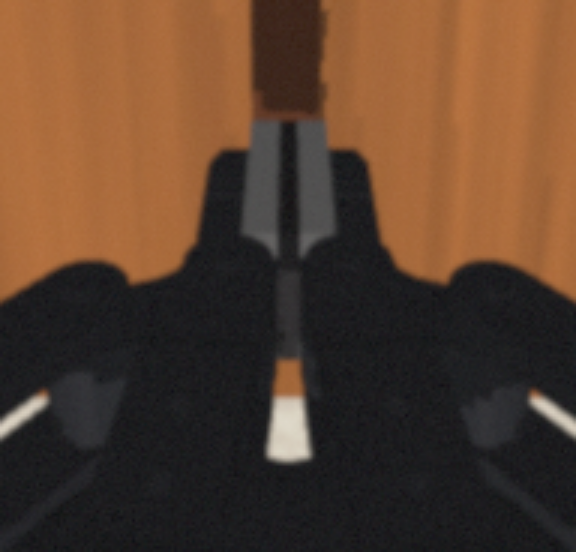

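```bash
python3 - <<'E'
from h import *
p,R,s=now()
c=bot.get_calibration("wrist");K=np.array(c["intrinsics"]);A=np.array(c["R"]);t=np.array(c["t"])
print("cam pos",np.round(-A.T@t,3),"fwd",np.round(A[2],2),"up",np.round(-A[1],2))
def pr(X): v=K@(A@np.array(X)+t); return np.round(v[:2]/v[2]).tolist()
y=np.array([-np.sin(.0855),np.cos(.0855)]); h=np.array([.4913,.2187])
for e in (-.055,0,.055): print("bar",e,pr([*(h+e*y),.053]))
print("tcp",pr(p))
q,d=bot.grab_frame("wrist"); C=cloud("wrist",d)
# grid of world points along image column 256 (bar / fingers)
c_=[]
for v in range(140,384,8):
    m=np.zeros(d.shape,bool); m[v,250:264]=1; Q=cloud("wrist",d,m); c_.append((v,np.round(np.median(Q,0),3).tolist() if len(Q) else None))
print(c_)
D=np.load("top.npz")["d"];T=cloud("top",D);S=T[(abs(T[:,0]-.49)<.03)&(abs(T[:,1]-.22)<.07)]
l=(S[:,:2]-h)@y; n=(S[:,:2]-h)@np.array([y[1],-y[0]])
for a in np.arange(-.06,.061,.01):
    g=S[(abs(l-a)<.005)&(abs(n)<.005)]; print(round(a,3),np.round(np.percentile(g[:,2],[10,50,90]),3))
E
```

```text
cam pos [0.485 0.301 0.216] fwd [ 0.03 -0.32 -0.95] up [-0.08  0.94 -0.33]
bar -0.055 [254.0, 309.0]
bar 0 [253.0, 236.0]
bar 0.055 [253.0, 147.0]
tcp [254.0, 229.0]
[(140, [0.488, 0.273, 0.021]), (148, [0.488, 0.273, 0.052]), (156, [0.489, 0.269, 0.052]), (164, [0.489, 0.264, 0.052]), (172, [0.49, 0.259, 0.052]), (180, [0.49, 0.254, 0.052]), (188, [0.49, 0.25, 0.052]), (196, [0.491, 0.245, 0.052]), (204, [0.491, 0.24, 0.052]), (212, [0.492, 0.234, 0.052]), (220, [0.492, 0.229, 0.052]), (228, [0.493, 0.224, 0.052]), (236, [0.493, 0.218, 0.052]), (244, [0.492, 0.229, 0.082]), (252, [0.492, 0.229, 0.09]), (260, [0.492, 0.229, 0.097]), (268, [0.492, 0.229, 0.104]), (276, [0.492, 0.229, 0.109]), (284, [0.493, 0.226, 0.111]), (292, [0.493, 0.222, 0.11]), (300, [0.493, 0.217, 0.11]), (308, [0.493, 0.214, 0.111]), (316, [0.494, 0.209, 0.111]), (324, [0.499, 0.118, 0.016]), (332, [0.502, 0.092, -0.001]), (340, [0.502, 0.083, -0.001]), (348, [0.505, 0.073, -0.001]), (356, [0.492, 0.228, 0.149]), (364, [0.492, 0.229, 0.152]), (372, [0.492, 0.229, 0.155]), (380, [0.492, 0.229, 0.157])]
-0.06 [0
[... 284 characters left out ...]
0.052 0.054]Traceback (most recent call last):
  File "<stdin>", line 18, in <module>
    return _quantile_unchecked(
        a, q, axis, out, overwrite_input, method, keepdims, weights)
    return _ureduce(a,
                    func=_quantile_ureduce_func,
    ...<5 lines>...
                    overwrite_input=overwrite_input,
                    method=method)
    r = func(a, **kwargs)
    result = _quantile(arr,
                       quantiles=q,
    ...<2 lines>...
                       out=out,
                       weights=wgt)
    slices_having_nans = np.isnan(arr[-1, ...])
                                  ~~~^^^^^^^^^
IndexError: index -1 is out of bounds for axis 0 with size 0
```

```bash
python3 - <<'E'
from h import *
p,R,s=now(); print(p)
for n in ("wrist","scene"):
    q,d=bot.grab_frame(n); C=cloud(n,d)
    S=C[(abs(C[:,0]-p[0])<.03)&(abs(C[:,1]-p[1])<.02)&(C[:,2]>.06)&(C[:,2]<.13)]
    print(n,len(S)); S=S[S[:,2].argsort()]; print(np.round(S[:40:4],4).tolist())
E
```

```text
[0.49133081 0.21876538 0.04293671]
wrist 7594
[[0.4861, 0.228, 0.0763], [0.4866, 0.2283, 0.0767], [0.4935, 0.229, 0.077], [0.4887, 0.2287, 0.0772], [0.4919, 0.2291, 0.0774], [0.4883, 0.2283, 0.0776], [0.4981, 0.2298, 0.0778], [0.494, 0.2295, 0.0779], [0.4898, 0.2293, 0.0782], [0.4877, 0.2286, 0.0782]]
scene 50
[[0.4953, 0.2277, 0.0736], [0.4848, 0.2297, 0.0817], [0.4902, 0.2301, 0.0946], [0.4989, 0.2322, 0.1187], [0.5037, 0.2286, 0.1209], [0.5044, 0.2281, 0.1251], [0.5171, 0.2346, 0.1256], [0.5025, 0.2222, 0.1262], [0.5004, 0.2249, 0.1267], [0.5051, 0.2087, 0.1276]]
```

The shut finger tips really stand about 33 mm higher than the reported TCP; two cameras agree. I'll correct the grasp height for that.

>>> servo_tool([
  {"x": 0,"y": 0,"z": 0,"wx": 0,"wy": 0,"wz": 0},
  {"x": 0,"y": 0,"z": 0,"wx": 0,"wy": 0,"wz": 0},
  {"x": 0,"y": 0,"z": 0,"wx": 0,"wy": 0,"wz": 0},
  {"x": 0,"y": 0,"z": 0,"wx": 0,"wy": 0,"wz": 0},
  {"x": 0.03,"y": 0,"z": 0,"wx": 0,"wy": 0,"wz": 0},
  {"x": 0.06,"y": 0,"z": 0,"wx": 0,"wy": 0,"wz": 0},
  {"x": 0.09,"y": 0,"z": 0,"wx": 0,"wy": 0,"wz": 0},
  {"x": 0.11,"y": 0,"z": 0,"wx": 0,"wy": 0,"wz": 0},
  {"x": 0.125,"y": 0,"z": 0,"wx": 0,"wy": 0,"wz": 0},
  {"x": 0.134,"y": 0,"z": 0,"wx": 0,"wy": 0,"wz": 0},
  {"x": 0.134,"y": 0,"z": 0,"wx": 0,"wy": 0,"wz": 0},
], grip=0)

```text
clock: 5.88
position: [0.4913, 0.2188, -0.0108]
tool_rot: [-2.521, 1.571, 2.278]
force: [0.5, 0.3, 0.6]
grip_width: 0.0427
```

>>> servo_tool([
  {"x": 0,"y": 0,"z": 0,"wx": 0,"wy": 0,"wz": 0},
  {"x": 0,"y": 0,"z": 0,"wx": 0,"wy": 0,"wz": 0},
  {"x": 0,"y": 0,"z": 0,"wx": 0,"wy": 0,"wz": 0},
  {"x": 0,"y": 0,"z": 0,"wx": 0,"wy": 0,"wz": 0},
  {"x": 0,"y": 0,"z": 0,"wx": 0,"wy": 0,"wz": 0},
], grip=-1, squeeze=80)

```text
clock: 6.5
position: [0.4915, 0.2189, -0.0104]
tool_rot: [2.46, 1.57, 0.976]
force: [-1.1, -0.7, 6.0]
grip_width: 0.0127
```

>>> servo_tool([
  {"x": -0.01,"y": 0,"z": 0,"wx": 0,"wy": 0,"wz": 0},
  {"x": -0.03,"y": 0,"z": 0,"wx": 0,"wy": 0,"wz": 0},
  {"x": -0.07,"y": 0,"z": 0,"wx": 0,"wy": 0,"wz": 0},
  {"x": -0.14,"y": 0,"z": 0,"wx": 0,"wy": 0,"wz": 0},
  {"x": -0.22,"y": 0,"z": 0,"wx": 0,"wy": 0,"wz": 0},
  {"x": -0.3,"y": 0,"z": 0,"wx": 0,"wy": 0,"wz": 0},
  {"x": -0.35,"y": 0,"z": 0,"wx": 0,"wy": 0,"wz": 0},
  {"x": -0.375,"y": 0,"z": 0,"wx": 0,"wy": 0,"wz": 0},
  {"x": -0.375,"y": 0,"z": 0,"wx": 0,"wy": 0,"wz": 0},
  {"x": -0.375,"y": 0,"z": 0,"wx": 0,"wy": 0,"wz": 0},
])

```text
clock: 7.75
position: [0.491, 0.2186, 0.139]
tool_rot: [-1.495, 1.57, -2.979]
force: [0.1, -0.3, -3.5]
grip_width: 0.0128
```

```bash
cat >> h.py <<'E'
OFF=-.0104
def tgt(ox,oy,oz,tilt,yaw=YH,off=None):  # board origin in hob frame (x,y), z world -> reported TCP pose
    M,B=toolR(yaw,tilt,1); y=np.array([-XH[1],XH[0]])
    O=np.array([*(HOB+ox*XH+oy*y),oz]); return O+B@np.array([0,0,OFF]),M
E
python3 - <<'E'
from h import *
show()
t=np.radians(18.)
P=tgt(0.03,0,.17,t); 
rows([(P[0],toolR(YH,0,1)[0]),P])
d=P[0]-now()[0]; print(d)
E
```

```text
t 7.75 p [0.491  0.2186 0.139 ] F [ 0.1 -0.3 -3.5] M [-0.01  0.05  0.05] w 0.0128
[[-0.001, 0.996, 0.087], [-0.0, 0.087, -0.996], [-1.0, -0.001, 0.0]]
[-0.0528, 0.113, 1.177] [0.0013, 0.0, 0.0001]
[-0.0528, 0.113, 1.177] [0.0013, -0.0002, 0.0501]
[ 0.08588303 -0.46508602  0.02111803]
```

>>> servo_tool([
  {"x": -0.02,"y": 0.01,"z": 0.04,"wx": 0,"wy": 0,"wz": 0.002},
  {"x": -0.05,"y": 0.02,"z": 0.12,"wx": 0,"wy": 0,"wz": 0.006},
  {"x": -0.05,"y": 0.03,"z": 0.24,"wx": 0,"wy": 0,"wz": 0.012},
  {"x": -0.05,"y": 0.05,"z": 0.36,"wx": 0,"wy": 0,"wz": 0.018},
  {"x": -0.05,"y": 0.06,"z": 0.48,"wx": 0,"wy": 0,"wz": 0.024},
  {"x": -0.05,"y": 0.07,"z": 0.6,"wx": 0,"wy": 0,"wz": 0.03},
  {"x": -0.05,"y": 0.08,"z": 0.72,"wx": 0,"wy": 0,"wz": 0.036},
  {"x": -0.05,"y": 0.09,"z": 0.82,"wx": 0,"wy": 0,"wz": 0.042},
  {"x": -0.05,"y": 0.1,"z": 0.9,"wx": 0,"wy": 0,"wz": 0.046},
  {"x": -0.053,"y": 0.11,"z": 0.96,"wx": 0.001,"wy": 0,"wz": 0.049},
  {"x": -0.053,"y": 0.113,"z": 0.99,"wx": 0.0013,"wy": 0,"wz": 0.05},
  {"x": -0.053,"y": 0.113,"z": 1.0,"wx": 0.0013,"wy": 0,"wz": 0.05},
])

```text
clock: 9.25
position: [0.5703, -0.1767, 0.16]
tool_rot: [1.575, 1.258, 0.082]
force: [0.0, 0.7, -3.8]
grip_width: 0.0127
```

```bash
python3 - <<'E'
from h import *
show()
rows([tgt(0.03,0,.17,np.radians(18.))])
E
```

```text
t 9.25 p [ 0.5703 -0.1767  0.16  ] F [ 0.   0.7 -3.8] M [-0.02  0.55  0.02] w 0.0127
[[0.307, 0.949, 0.078], [0.025, 0.074, -0.997], [-0.951, 0.308, -0.001]]
[0.0004, 0.003, 0.1753] [-0.0001, -0.0002, 0.0002]
```

>>> servo_tool([
  {"x": 0,"y": 0.003,"z": 0.05,"wx": 0,"wy": 0,"wz": 0},
  {"x": 0,"y": 0.003,"z": 0.1,"wx": 0,"wy": 0,"wz": 0},
  {"x": 0,"y": 0.003,"z": 0.15,"wx": 0,"wy": 0,"wz": 0},
  {"x": 0,"y": 0.003,"z": 0.175,"wx": 0,"wy": 0,"wz": 0},
  {"x": 0,"y": 0.003,"z": 0.175,"wx": 0,"wy": 0,"wz": 0},
  {"x": 0,"y": 0.003,"z": 0.175,"wx": 0,"wy": 0,"wz": 0},
])

```text
clock: 10.0
position: [0.5769, -0.2452, 0.1602]
tool_rot: [1.576, 1.258, 0.084]
force: [0.6, 0.6, -3.5]
grip_width: 0.0129
```

```bash
cat >> h.py <<'E'
def board(name,save_as=None):
    """fit the board's top face; return centre of visible body top, B estimate, in world"""
    p,R,s=now(); q,d=bot.grab_frame(name); rs=bot.trace(name,"cover")
    if save_as: save(save_as,q)
    C=cloud(name,d,rs[0]["mask"])
    B=np.column_stack([R[:,1],-R[:,2],-R[:,0]])   # board axes from tool
    L=(C-p)@B                                    # in board axes about the reported TCP
    return rs[0]["confidence"],L,B,p
E
python3 - <<'E'
from h import *
show()
for n in ("top","scene"):
    c,L,B,p=board(n,"d_"+n)
    h=np.histogram(L[:,2],bins=np.arange(-.05,.12,.004)); i=h[0].argmax(); z0=h[1][i]+.002
    T=L[abs(L[:,2]-z0)<.006]; co,*_=np.linalg.lstsq(np.c_[T[:,:2],np.ones(len(T))],T[:,2],rcond=None)
    print(n,c,len(L),"plane",np.round(co,4),"x",np.round(np.percentile(T[:,0],[.5,99.5]),4),"y",np.round(np.percentile(T[:,1],[.5,99.5]),4),"top z0",z0)
    r=cv2.minAreaRect((T[:,:2]*1000).astype(np.float32)); print(np.round(r[0],1),np.round(r[1],1),r[2])
    N=L[(L[:,0]<-.09)]; print("tongue",len(N),np.round(np.median(N,0),4),np.round(np.percentile(N[:,0],1),4))
    K=L[(L[:,2]>co[2]+.03)&(abs(L[:,0])<.05)]
    if len(K): print("bar",len(K),np.round(np.median(K,0),4),np.round(np.percentile(K,[2,98],axis=0),4).tolist())
E
```

```text
t 10.0 p [ 0.5769 -0.2452  0.1602] F [ 0.6  0.6 -3.5] M [-0.08  0.6   0.05] w 0.0129
[[0.306, 0.949, 0.079], [0.026, 0.075, -0.997], [-0.952, 0.307, -0.002]]
top 0.59 10686 plane [0.0001 0.0003 0.0267] x [-0.0838  0.0851] y [-0.1086  0.1099] top z0 0.028000000000000067
[ 0.  -0.2] [221.5 170.8] 89.98448181152344
tongue 742 [-0.0982  0.0354  0.0166] -0.1061
bar 357 [0.0002 0.0279 0.0626] [[-0.0381, -0.0007, 0.0585], [0.0075, 0.0547, 0.0935]]
scene 0.72 5725 plane [-0.005  -0.0015  0.0275] x [-0.0848  0.0846] y [-0.1077  0.1116] top z0 0.028000000000000067
[-1.   1.5] [223.2 173.3] 89.9040298461914
tongue 212 [-0.1035  0.0156  0.0172] -0.2495
bar 167 [0.0022 0.0319 0.0633] [[-0.0077, -0.0099, 0.058], [0.0391, 0.0564, 0.0828]]
```

The board is held rigidly and tilted 18°, and the offset is fixed to the tool. Next is the pre-insertion pose with the nose 30 mm in front of the mouth, on the slide line.

```bash
cat >> h.py <<'E'
OFF=-.0100; XM=-.0876; DY=0.0
def nose(xn,zn,tdeg,yaw=YH):   # nose centre in actual groove frame, mm
    t=np.radians(tdeg); ox=XM+xn/1000+.1035*np.cos(t)+.0035*np.sin(t); oz=.04+zn/1000+.1035*np.sin(t)-.0035*np.cos(t)
    return tgt(ox,DY,oz,t,yaw)
def ask(ts): rows([nose(*t) for t in ts])
def where():  # nose (groove frame, mm), tilt, yaw deg from the arm's pose
    p,R,s=now(); B=np.column_stack([R[:,1],-R[:,2],-R[:,0]]); O=p-B@[0,0,OFF]; N=O+B@[-.1035,0,.0035]
    d=N[:2]-HOB; x=d@XH-XM; y=d@[-XH[1],XH[0]]
    print("t",round(float(s["clock"]),2),"nose mm",np.round([x*1e3,y*1e3,(N[2]-.04)*1e3],2),"tilt",round(np.degrees(np.arcsin(B[2,0])),2),"yaw",round(np.degrees(np.arctan2(B[1,0],B[0,0])),2),"roll",round(np.degrees(np.arcsin(B[2,1])),2),"F",np.round(s["force"],1),"M",np.round(s["moment"],2),"w",round(float(s["grip_width"]),4))
E
python3 - <<'E'
from h import *
where()
line=lambda x:(x,8+.3249*x,18)
ask([(30,40,18),line(30)])
E
```

```text
t 10.2 nose mm [ 18.25   0.77 101.3 ] tilt 17.92 yaw 4.49 roll 0.08 F [-0.4 -0.1 -3.3] M [-0.08  0.48 -0.05] w 0.0128
[0.1545, -0.0192, 0.0021] [-0.0, -0.0002, 0.0002]
[0.2074, -0.0363, 0.0022] [-0.0, -0.0002, 0.0002]
```

>>> servo_tool([
  {"x": 0.03,"y": 0.02,"z": 0.002,"wx": 0,"wy": 0,"wz": 0.0002},
  {"x": 0.07,"y": 0.01,"z": 0.002,"wx": 0,"wy": 0,"wz": 0.0002},
  {"x": 0.11,"y": -0.005,"z": 0.002,"wx": 0,"wy": 0,"wz": 0.0002},
  {"x": 0.14,"y": -0.015,"z": 0.002,"wx": 0,"wy": 0,"wz": 0.0002},
  {"x": 0.16,"y": -0.02,"z": 0.002,"wx": 0,"wy": 0,"wz": 0.0002},
  {"x": 0.18,"y": -0.027,"z": 0.002,"wx": 0,"wy": 0,"wz": 0.0002},
  {"x": 0.195,"y": -0.032,"z": 0.002,"wx": 0,"wy": 0,"wz": 0.0002},
  {"x": 0.204,"y": -0.035,"z": 0.002,"wx": 0,"wy": 0,"wz": 0.0002},
  {"x": 0.2074,"y": -0.0363,"z": 0.002,"wx": 0,"wy": 0,"wz": 0.0002},
  {"x": 0.2074,"y": -0.0363,"z": 0.002,"wx": 0,"wy": 0,"wz": 0.0002},
  {"x": 0.2074,"y": -0.0363,"z": 0.002,"wx": 0,"wy": 0,"wz": 0.0002},
])

```text
clock: 11.58
position: [0.5888, -0.2455, 0.0772]
tool_rot: [1.575, 1.256, 0.082]
force: [-0.1, 0.7, -3.9]
grip_width: 0.0126
```

```bash
python3 - <<'E'
from h import *
where()
line=lambda x:(x,8+.3249*x,18)
c,L,B,p=board("top","e_top")
T=L[abs(L[:,2]-.027)<.006]; co,*_=np.linalg.lstsq(np.c_[T[:,:2],np.ones(len(T))],T[:,2],rcond=None)
r=cv2.minAreaRect((T[:,:2]*1000).astype(np.float32)); print(c,np.round(co,4),np.round(r[0],1),np.round(r[1],1),r[2])
q,d=bot.grab_frame("top"); C=cloud("top",d)
S=C-np.r_[HOB,.04]; x=S[:,:2]@XH-XM; y=S[:,:2]@[-XH[1],XH[0]]
# profile, along x, of heights: inside board span and outside it (bare rail ends)
lip=(x>-.05)&(x<.012)&(abs(y)<.112)&(S[:,2]>.013)&(S[:,2]<.02)
print("lip x range mm",np.round(np.percentile(x[lip],[1,99])*1e3,1),"z",np.round(np.median(S[lip,2])*1e3,1),"y",np.round(np.percentile(y[lip],[.5,99.5])*1e3,1))
rd=(x>.008)&(x<.028)&(abs(y)<.114)&(S[:,2]>.004)&(S[:,2]<.011); print("ridge",rd.sum(),np.round(np.percentile(x[rd],[5,50,95])*1e3,1))
D=np.load("top.npz")["d"];C=cloud("top",D);S=C-np.r_[HOB,.04]; x=S[:,:2]@XH-XM; y=S[:,:2]@[-XH[1],XH[0]]
for a in np.arange(-4,30,2): g=S[(abs(x*1e3-a)<1)&(abs(y)<.1),2]*1e3; print(a,np.round(np.median(g),1) if len(g) else None,end="; ")
ask([line(0),line(-5),line(-8),line(-10.5)])
E
```

```text
t 11.57 nose mm [30.18  0.04 17.98] tilt 18.02 yaw 4.49 roll 0.07 F [-0.1  0.7 -3.9] M [-0.05  0.55 -0.03] w 0.0126
0.65 [-0.      0.0008  0.0267] [ 0.2 -0.3] [221.6 170.5] 89.96369171142578
lip x range mm [-35.4  -0.1] z 16.4 y [-95.3 111.2]
ridge 267 [14.7 17.4 20. ]
-4 16.8; -2 16.0; 0 1.3; 2 -0.7; 4 -0.8; 6 -0.6; 8 -0.6; 10 -0.5; 12 -0.7; 14 0.5; 16 7.0; 18 7.3; 20 4.5; 22 -0.5; 24 -0.3; 26 -0.7; 28 -0.5; [0.0003, -0.0792, 0.0001] [-0.0, -0.0002, -0.0]
[0.0003, -0.0924, 0.0001] [-0.0, -0.0002, -0.0]
[0.0003, -0.1003, 0.0001] [-0.0, -0.0002, -0.0]
[0.0003, -0.1068, 0.0001] [-0.0, -0.0002, -0.0]
```

View pics/e_top.png

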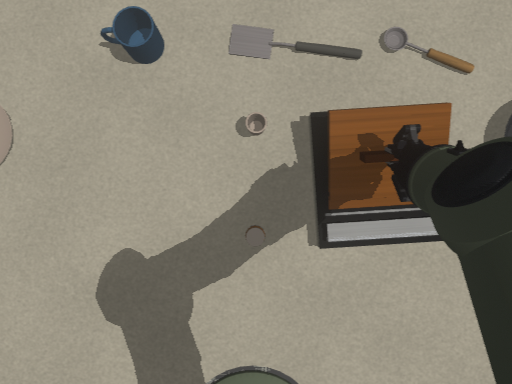

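Picture: the board (390,160) sits tilted and square in front of the rail (385,230), and the ridge line is visible. The camera puts the ridge at 14.7–20 mm from my mouth estimate, which agrees. Now the slide in.

```bash
sed -i 's/^OFF=-.0100;/OFF=-.0103;/' h.py; python3 - <<'E'
from h import *
where()
line=lambda x:(x,7.9+.3249*x,18)
ask([line(20),line(10),line(0),line(-4)])
E
```

```text
t 11.72 nose mm [30.01  0.05 18.2 ] tilt 18.01 yaw 4.49 roll 0.07 F [-0.3 -0.3 -4.8] M [-0.02  0.53 -0.04] w 0.0132
[0.0013, -0.0267, 0.0001] [-0.0, -0.0002, -0.0]
[0.0013, -0.053, 0.0001] [-0.0, -0.0002, -0.0]
[0.0013, -0.0793, 0.0001] [-0.0, -0.0002, -0.0]
[0.0013, -0.0898, 0.0001] [-0.0, -0.0002, -0.0]
```

>>> servo_tool([
  {"x": 0.0013,"y": -0.01,"z": 0,"wx": 0,"wy": -0.0002,"wz": 0},
  {"x": 0.0013,"y": -0.02,"z": 0,"wx": 0,"wy": -0.0002,"wz": 0},
  {"x": 0.0013,"y": -0.03,"z": 0,"wx": 0,"wy": -0.0002,"wz": 0},
  {"x": 0.0013,"y": -0.04,"z": 0,"wx": 0,"wy": -0.0002,"wz": 0},
  {"x": 0.0013,"y": -0.05,"z": 0,"wx": 0,"wy": -0.0002,"wz": 0},
  {"x": 0.0013,"y": -0.06,"z": 0,"wx": 0,"wy": -0.0002,"wz": 0},
  {"x": 0.0013,"y": -0.067,"z": 0,"wx": 0,"wy": -0.0002,"wz": 0},
  {"x": 0.0013,"y": -0.074,"z": 0,"wx": 0,"wy": -0.0002,"wz": 0},
  {"x": 0.0013,"y": -0.08,"z": 0,"wx": 0,"wy": -0.0002,"wz": 0},
  {"x": 0.0013,"y": -0.086,"z": 0,"wx": 0,"wy": -0.0002,"wz": 0},
  {"x": 0.0013,"y": -0.0898,"z": 0,"wx": 0,"wy": -0.0002,"wz": 0},
  {"x": 0.0013,"y": -0.0898,"z": 0,"wx": 0,"wy": -0.0002,"wz": 0},
])

```text
clock: 13.22
position: [0.5548, -0.2482, 0.0655]
tool_rot: [1.571, 1.257, 0.078]
force: [0.3, -0.6, -3.1]
grip_width: 0.0129
```

```bash
python3 - <<'E'
from h import *
where()
line=lambda x:(x,7.9+.3249*x,18)
ask([line(-6),line(-7.5),line(-9)])
E
```

```text
t 13.22 nose mm [-4.07  0.04  6.6 ] tilt 18.01 yaw 4.48 roll 0.0 F [ 0.3 -0.6 -3.1] M [-0.02  0.56 -0.04] w 0.0129
[0.0001, -0.0051, 0.0] [-0.0, 0.0, -0.0]
[0.0001, -0.009, 0.0] [-0.0, 0.0, -0.0]
[0.0001, -0.013, 0.0] [-0.0, 0.0, -0.0]
```

>>> servo_tool([
  {"x": 0,"y": -0.003,"z": 0,"wx": 0,"wy": 0,"wz": 0},
  {"x": 0,"y": -0.0051,"z": 0,"wx": 0,"wy": 0,"wz": 0},
  {"x": 0,"y": -0.0051,"z": 0,"wx": 0,"wy": 0,"wz": 0},
])

```text
clock: 13.6
position: [0.5528, -0.2483, 0.0648]
tool_rot: [1.571, 1.257, 0.079]
force: [-0.1, 0.7, -3.8]
grip_width: 0.0129
```

>>> servo_tool([
  {"x": 0,"y": -0.002,"z": 0,"wx": 0,"wy": 0,"wz": 0},
  {"x": 0,"y": -0.004,"z": 0,"wx": 0,"wy": 0,"wz": 0},
  {"x": 0,"y": -0.004,"z": 0,"wx": 0,"wy": 0,"wz": 0},
])

```text
clock: 13.98
position: [0.5517, -0.2485, 0.0646]
tool_rot: [1.57, 1.256, 0.078]
force: [3.8, 1.6, -1.8]
grip_width: 0.0127
```

>>> servo_tool([
  {"x": 0,"y": -0.002,"z": 0,"wx": 0,"wy": 0,"wz": 0},
  {"x": 0,"y": -0.004,"z": 0,"wx": 0,"wy": 0,"wz": 0},
  {"x": 0,"y": -0.004,"z": 0,"wx": 0,"wy": 0,"wz": 0},
])

```text
clock: 14.35
position: [0.5504, -0.2487, 0.0642]
tool_rot: [1.57, 1.255, 0.077]
force: [4.9, 0.7, -1.6]
grip_width: 0.0129
```

```bash
python3 - <<'E'
from h import *
where()
line=lambda x:(x,7.9+.3249*x,18)
ask([line(-9),line(-10.5),line(-11)])
E
```

```text
t 14.35 nose mm [-8.46 -0.09  5.23] tilt 18.07 yaw 4.49 roll -0.02 F [ 4.9  0.7 -1.6] M [ 0.13 -0.59 -0.05] w 0.0129
[0.0005, -0.0015, -0.0003] [-0.0, 0.0001, -0.0002]
[0.0005, -0.0055, -0.0003] [-0.0, 0.0001, -0.0002]
[0.0005, -0.0068, -0.0003] [-0.0, 0.0001, -0.0002]
```

Strip contact matches the model: 4.9 N at -8.5 mm, where I predicted 5.0 N. Pushing to -10.5 mm.

>>> servo_tool([
  {"x": 0.0005,"y": -0.003,"z": 0,"wx": 0,"wy": 0,"wz": 0},
  {"x": 0.0005,"y": -0.006,"z": 0,"wx": 0,"wy": 0,"wz": 0},
  {"x": 0.0005,"y": -0.006,"z": 0,"wx": 0,"wy": 0,"wz": 0},
])

```text
clock: 14.72
position: [0.5486, -0.2489, 0.0635]
tool_rot: [1.568, 1.255, 0.076]
force: [6.9, 0.3, -1.1]
grip_width: 0.0127
```

```bash
python3 - <<'E'
from h import *
where()
ask([(-10.6,4.6-.9*(i/6),18-2*i) for i in range(1,7)])
E
```

```text
t 14.72 nose mm [-10.27  -0.19   4.47] tilt 18.11 yaw 4.51 roll -0.04 F [ 6.9  0.3 -1.1] M [ 0.2  -0.94  0.05] w 0.0127
[0.0093, -0.0022, -0.0005] [0.0, 0.0001, -0.0059]
[0.0186, -0.004, -0.0005] [0.0, 0.0001, -0.0114]
[0.0278, -0.0062, -0.0005] [0.0, 0.0001, -0.017]
[0.037, -0.0086, -0.0005] [0.0, 0.0001, -0.0225]
[0.0461, -0.0113, -0.0005] [0.0, 0.0001, -0.0281]
[0.0551, -0.0144, -0.0005] [0.0, 0.0001, -0.0336]
```

>>> servo_tool([
  {"x": 0.0046,"y": -0.0011,"z": 0,"wx": 0,"wy": 0,"wz": -0.003},
  {"x": 0.0093,"y": -0.0022,"z": -0.0003,"wx": 0,"wy": 0,"wz": -0.0059},
  {"x": 0.014,"y": -0.0031,"z": -0.0003,"wx": 0,"wy": 0,"wz": -0.0086},
  {"x": 0.0186,"y": -0.004,"z": -0.0005,"wx": 0,"wy": 0,"wz": -0.0114},
  {"x": 0.0232,"y": -0.0051,"z": -0.0005,"wx": 0,"wy": 0,"wz": -0.0142},
  {"x": 0.0278,"y": -0.0062,"z": -0.0005,"wx": 0,"wy": 0,"wz": -0.017},
  {"x": 0.0278,"y": -0.0062,"z": -0.0005,"wx": 0,"wy": 0,"wz": -0.017},
])

```text
clock: 15.6
position: [0.5504, -0.2487, 0.0522]
tool_rot: [1.564, 1.361, 0.072]
force: [5.8, 0.4, -3.1]
grip_width: 0.0127
```

```bash
python3 - <<'E'
from h import *
where()
ask([(-10.6,4.2-.5*i/4,12-2*i) for i in range(1,5)])
E
```

```text
t 15.6 nose mm [-9.88 -0.12  4.14] tilt 12.02 yaw 4.53 roll -0.08 F [ 5.8  0.4 -3.1] M [-0.   -1.19 -0.08] w 0.0127
[0.0089, -0.0032, -0.0002] [0.0001, 0.0002, -0.0056]
[0.0181, -0.0049, -0.0002] [0.0001, 0.0002, -0.0112]
[0.0273, -0.007, -0.0003] [0.0001, 0.0002, -0.0167]
[0.0364, -0.0093, -0.0003] [0.0001, 0.0002, -0.0223]
```

>>> servo_tool([
  {"x": 0.0044,"y": -0.0035,"z": 0,"wx": 0,"wy": 0.0002,"wz": -0.0028},
  {"x": 0.0089,"y": -0.0047,"z": -0.0002,"wx": 0,"wy": 0.0002,"wz": -0.0056},
  {"x": 0.0135,"y": -0.0056,"z": -0.0002,"wx": 0,"wy": 0.0002,"wz": -0.0084},
  {"x": 0.0181,"y": -0.0065,"z": -0.0002,"wx": 0,"wy": 0.0002,"wz": -0.0112},
  {"x": 0.0227,"y": -0.0075,"z": -0.0002,"wx": 0,"wy": 0.0002,"wz": -0.014},
  {"x": 0.0273,"y": -0.0086,"z": -0.0003,"wx": 0,"wy": 0.0002,"wz": -0.0167},
  {"x": 0.0273,"y": -0.0086,"z": -0.0003,"wx": 0,"wy": 0.0002,"wz": -0.0167},
])

```text
clock: 16.48
position: [0.5501, -0.2487, 0.0408]
tool_rot: [1.562, 1.465, 0.071]
force: [7.0, 0.0, -2.0]
grip_width: 0.0129
```

```bash
python3 - <<'E'
from h import *
where()
ask([(-11.2,3.8-.1*i,6-2*i) for i in range(1,4)])
E
```

```text
t 16.48 nose mm [-10.42  -0.18   3.67] tilt 6.04 yaw 4.55 roll -0.05 F [ 7.  0. -2.] M [ 0.09 -1.37 -0.08] w 0.0129
[0.0089, -0.0033, -0.0003] [0.0001, 0.0001, -0.0057]
[0.0181, -0.005, -0.0003] [0.0001, 0.0001, -0.0112]
[0.0273, -0.0071, -0.0003] [0.0001, 0.0001, -0.0168]
```

>>> servo_tool([
  {"x": 0.0044,"y": -0.0025,"z": 0,"wx": 0,"wy": 0.0001,"wz": -0.0028},
  {"x": 0.0089,"y": -0.0033,"z": -0.0003,"wx": 0,"wy": 0.0001,"wz": -0.0057},
  {"x": 0.0135,"y": -0.0041,"z": -0.0003,"wx": 0,"wy": 0.0001,"wz": -0.0084},
  {"x": 0.0181,"y": -0.005,"z": -0.0003,"wx": 0,"wy": 0.0001,"wz": -0.0112},
  {"x": 0.0225,"y": -0.006,"z": -0.0003,"wx": 0,"wy": 0.0001,"wz": -0.0138},
  {"x": 0.0225,"y": -0.006,"z": -0.0003,"wx": 0,"wy": 0.0001,"wz": -0.0138},
])

```text
clock: 17.23
position: [0.5496, -0.2488, 0.0317]
tool_rot: [1.519, 1.551, 0.028]
force: [6.8, 0.3, -1.8]
grip_width: 0.0131
```

```bash
python3 - <<'E'
from h import *
where()
ask([(-11.2,3.5,.5),(-11.2,3.4,0),(-11.2,3.,0)])
E
```

```text
t 17.23 nose mm [-10.3   -0.23   3.43] tilt 1.13 yaw 4.56 roll -0.06 F [ 6.8  0.3 -1.8] M [ 0.09 -1.53 -0.09] w 0.0131
[0.0026, -0.0027, -0.0003] [0.0002, 0.0002, -0.0018]
[0.0051, -0.003, -0.0003] [0.0002, 0.0002, -0.0031]
[0.0061, -0.003, -0.0003] [0.0002, 0.0002, -0.0031]
```

>>> servo_tool([
  {"x": 0.0026,"y": -0.0025,"z": -0.0003,"wx": 0,"wy": 0.0002,"wz": -0.0018},
  {"x": 0.0051,"y": -0.003,"z": -0.0003,"wx": 0,"wy": 0.0002,"wz": -0.0031},
  {"x": 0.006,"y": -0.003,"z": -0.0003,"wx": 0,"wy": 0.0002,"wz": -0.0031},
  {"x": 0.006,"y": -0.003,"z": -0.0003,"wx": 0,"wy": 0.0002,"wz": -0.0031},
])

```text
clock: 17.73
position: [0.5495, -0.2488, 0.0297]
tool_rot: [1.405, 1.569, -0.086]
force: [7.9, 1.5, 2.0]
grip_width: 0.013
```

```bash
python3 - <<'E'
from h import *
where()
p,d=bot.grab_frame("scene"); save("f",cv2.resize(p[80:280,60:320],(780,600)))
C=cloud("scene",d); S=C-np.r_[HOB,.04]; x=S[:,:2]@XH-XM; y=S[:,:2]@[-XH[1],XH[0]]
for a,b in ((24,40),(50,70),(130,150),(165,176)):
    g=S[(x*1e3>a)&(x*1e3<b)&(abs(y)<.1)&(S[:,2]<.03)&(S[:,2]>.005),2]*1e3; print(a,len(g),np.round(np.percentile(g,[25,50,75]),1))
E
```

```text
t 17.73 nose mm [-10.24  -0.24   3.27] tilt 0.11 yaw 4.57 roll -0.02 F [7.9 1.5 2. ] M [ 0.27 -1.27 -0.05] w 0.013
24 275 [16.3 17.1 17.9]
50 293 [16.2 16.9 17.8]
130 598 [16.1 16.8 17.6]
165 345 [16.  16.8 17.6]
```

View pics/f.png

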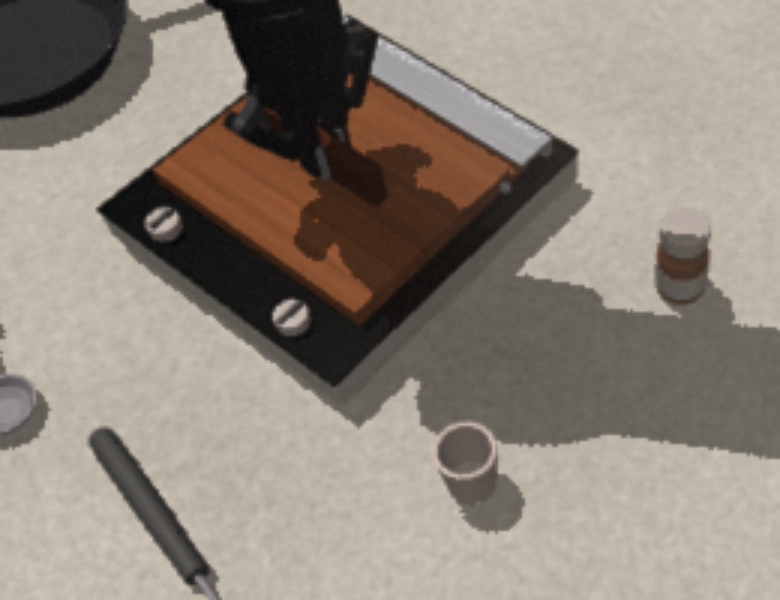

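Picture: the board (340,200) lies flat on the glass between rail (460,100) and knobs (163,222 and 292,315). The pot and jar stand where they were. Top heights are a uniform 17 mm, so it is seated. Releasing.

>>> servo_tool([
  {"x": 0,"y": 0,"z": 0,"wx": 0,"wy": 0,"wz": 0},
  {"x": 0,"y": 0,"z": 0,"wx": 0,"wy": 0,"wz": 0},
  {"x": 0,"y": 0,"z": 0,"wx": 0,"wy": 0,"wz": 0},
  {"x": 0,"y": 0,"z": 0,"wx": 0,"wy": 0,"wz": 0},
  {"x": 0,"y": 0,"z": 0,"wx": 0,"wy": 0,"wz": 0},
], grip=0)

```text
clock: 18.4
position: [0.5494, -0.2488, 0.0296]
tool_rot: [1.421, 1.569, -0.07]
force: [-0.4, -0.0, 0.3]
grip_width: 0.0426
```

>>> servo_tool([
  {"x": -0.01,"y": 0,"z": 0,"wx": 0,"wy": 0,"wz": 0},
  {"x": -0.04,"y": 0,"z": 0,"wx": 0,"wy": 0,"wz": 0},
  {"x": -0.1,"y": 0,"z": 0,"wx": 0,"wy": 0,"wz": 0},
  {"x": -0.18,"y": 0,"z": 0,"wx": 0,"wy": 0,"wz": 0},
  {"x": -0.28,"y": 0,"z": 0,"wx": 0,"wy": 0,"wz": 0},
  {"x": -0.38,"y": 0,"z": 0,"wx": 0,"wy": 0,"wz": 0},
  {"x": -0.4,"y": 0,"z": 0,"wx": 0,"wy": 0,"wz": 0},
  {"x": -0.4,"y": 0,"z": 0,"wx": 0,"wy": 0,"wz": 0},
])

```text
clock: 19.4
position: [0.5492, -0.2487, 0.1902]
tool_rot: [1.407, 1.568, -0.084]
force: [0.0, 0.5, -1.0]
grip_width: 0.0428
```

```bash
python3 - <<'E'
from h import *
show()
ims=[]
for n in ("top","scene"):
    q,d=bot.grab_frame(n); ims.append(q); C=cloud(n,d); S=C-np.r_[HOB,.04]; x=S[:,:2]@XH-XM; y=S[:,:2]@[-XH[1],XH[0]]
    m=(x>.004)&(x<.2)&(abs(y)<.125)&(S[:,2]>.0135)&(S[:,2]<.0195)&~((abs(x-.2056)<.014))
    T=np.c_[x,y,S[:,2]][m]*1e3
    co,*_=np.linalg.lstsq(np.c_[T[:,:2],np.ones(len(T))],T[:,2],rcond=None)
    r=cv2.minAreaRect(T[:,:2].astype(np.float32)); print(n,len(T),"slopes",np.round(co,4),"centre",np.round(r[0],1),np.round(r[1],1),round(r[2],2),"nose x",round(r[0][0]-103.5,1))
    for t in ("salt_pot","spice_jar"):
        k=bot.trace(n,t); P=cloud(n,d,k[0]["mask"]) if k else None
        if k: print(t,round(k[0]["confidence"],2),np.round(np.percentile(P,[2,98],axis=0),3)[:,:2].tolist())
save("g",cv2.resize(np.hstack(ims),(800,300)))
E
```

```text
t 19.4 p [ 0.5492 -0.2487  0.1902] F [ 0.   0.5 -1. ] M [ 0.   -0.01  0.03] w 0.0428
[[0.003, 0.997, 0.08], [-0.0, 0.08, -0.997], [-1.0, 0.003, 0.0]]
top 7883 slopes [5.00000e-04 5.00000e-04 1.64308e+01] centre [94.8  0.1] [220.3 170.2] 89.9 nose x -8.7
salt_pot 0.82 [[0.627, -0.018], [0.668, 0.019]]
spice_jar 0.81 [[0.404, -0.017], [0.439, 0.016]]
scene 4758 slopes [-1.50000e-03  7.00000e-04  1.69208e+01] centre [92.8  0.7] [171.9 223.5] 0.0 nose x -10.7
salt_pot 0.97 [[0.627, -0.02], [0.666, 0.022]]
spice_jar 0.74 [[0.404, -0.015], [0.439, 0.021]]
```

View pics/g.png

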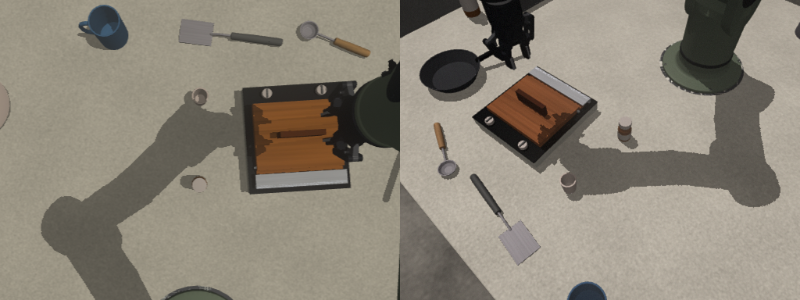

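Picture: the board (298,135 in the left half) lies flat between rail and knobs, the gripper is clear above it, and the pot and jar are unmoved.

```bash
python3 -c "
from workcell import bot
print(bot.job_done())"
```

```text
the job is handed in; nothing more can be done
None
```

The cover board lies flat and locked on the hob, the gripper has let go and is clear above it, and I handed the job in at about 20 s. `job_done` gives no verdict, so this rests on my own last checks.

- **Grasp:** My first try closed on air above the handle. The shut finger tips are really about 33 mm short of the reported TCP (two cameras agreed), so I corrected the height and gripped the bar on the second try.
- **Insertion:** I slid the board in at an 18° tilt. The camera put the rail about 3.4 mm towards the knobs, and the strip confirmed it: 4.9 N felt where 5.0 N was predicted. I pushed at about 7 N while lowering it in small steps; the highest force reading between moves was about 8 N.
- **Final state:** The top face is level within about 0.1° and 16.4–16.9 mm above the glass. It is centred within 1 mm and square within about 0.1°.
- **Lock:** The nose centre is 8.7 mm (top camera) or 10.7 mm (scene camera) behind the real mouth, about 5–7 mm behind the nominal one. The two cameras differ by 2 mm, but both readings are inside the allowed range.
- **Bystanders:** The salt pot and spice jar show no movement beyond a few mm of camera noise.

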